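# Press two finished tiles home in their frames

## Robot

A 6-joint arm with a two-finger parallel gripper is mounted at the origin on the work surface. World frame = base frame: x ahead of the robot, y to its left, z up, the work surface at z = 0. Lengths are in mm, angles in rad, forces in N, time in s.
With the tool pointing down it reaches from about 350 to 775 mm from the base axis. Payload 7.3 kg.
Tool frame: the origin (TCP) lies midway between the tips of the shut fingers; the grasp point (between the pads) lies 19 mm behind it; z points along the fingers, y is the line along which they close (so a half turn about z gives the same grasp; the last joint's range is limited). The gripper opens to 92 mm and grips with 3 to 60 N. Pads are 19 mm wide; open, the fingers measure 130 mm over their backs; the gripper's body (75 mm by 190 mm) begins 47 mm behind the grasp point.
Start: joints at [-1.252, 0.342, 1.524, -0, 1.275, -0.146], TCP at [235.352, -469.312, 226.741] pointing down, gripper open.
Joint ranges: [-2.53, 2.53], [-0.77, 2.02], [0.04, 2.7], [-1, 4.14], [0.28, 2.66], [-3.11, 3.11]. Speed limits (rad/s): [2.57, 2.57, 3.14, 3.14, 3.14, 3.14].

## Interface

Orientations are given as [roll, pitch, yaw] about the fixed x, y, z axes, in that order (R = Rz(yaw) Ry(pitch) Rx(roll)).
In Python, from plant import bot gives the robot as it stands. The module is installed in compiled form; this text tells all that it offers.
- The arm moves only by the shell command python3 -m crank 'ROWS' [OPENING]. ROWS is JSON, a list of rows, each a list of 6 numbers: the shift along the tool's x, y, z in m, then the turn, a rotation vector about the tool's x, y, z in rad. In form: [[dx, dy, dz, wx, wy, wz], ...]. A call has 1 to 5 rows; each row shifts and turns the commanded pose from where the row before left it, along the tool's axes as they then stand; what a row does not reach is not made up. A row lasts 1/8 s, in which the tool goes at most 62.5 mm and 10.7 degrees, less where a joint would pass 70% of its speed; a pose out of reach is approached as far as the arm can. A call is refused whole if a number of a shift passes 0.0625 or a number of a turn 0.188, either way. A call with a gripper value outside its range is refused whole. OPENING is the opening in per cent of the stroke, from 0 (shut) to 100 (fully open), set as the call begins (- or left out, the last holds). The fingers move at their own pace and stop on an object; the grip force is fixed at half the most. Time passes only in rows, so rows that do not move let the fingers close. It gives the time, the measured TCP pose, the force, the opening and the grip force at its end, in the units of the state.
- bot.get_obs(): the state, without advancing time (a new reading comes with each control period).
- bot.capture(name): name is "scene" or "top" or "wrist"; returns a dict with "color" (384x512x3 uint8, blue, green, red), "fov_y" (degrees; the focal length in pixels is half the picture's height over the tangent of half this angle, whatever the lens; pixels are square), "cx", "cy" (the principal point, pixels), "extrinsics" (4x4, takes a point from world to camera coordinates); the wrist camera has in their place "tool_from_camera" (4x4, takes a point from camera to tool coordinates, whose origin is the TCP and whose axes are the flange's). Camera axes: x right, y up, looking along -z (the intrinsics and any distortion apply to the point x, -y, -z); pixel columns grow to the right and rows downward; lengths in mm; the calibration is good to about 2 mm. A picture is of the moment at which its call begins: read the wrist's pose just before it. There is no depth.
- bot.close_job(): hands the job in; it is judged then, once.
The state is a dict: "time": time; "joint_positions": joint angles; "dq": joint speeds; "tau": joint torques, N m; "tool_pos": TCP position; "tcp_rot": TCP orientation; "contact_force": force on the tool from outside, world axes, zero at the start; "moment": the same for the moment, N m; "grip_width": finger opening in mm; "finger_force": force on a finger pad.
Only numpy, scipy, OpenCV 4.12 (cv2) and the standard library are available. Lean on these libraries where they do the work, as an engineer would, in place of code of your own. Each camera call takes 0.05 s, during which the arm holds its last target. There are 200 camera calls.

## Task

Four framed ceramic tiles lie on the craft stall's table, each still standing a little proud of its wooden frame. With the fingertips gently press the eight-pointed star tile down until it is fully home, flush with its frame, then press the round tile home in the same way, and draw back. Do not shift or lift any frame, do not touch the square or the hexagonal tile or their frames, as they still have to come out for painting, and leave everything else on the table where it stands.

Things in the scene. Friction and masses are not known exactly. Their poses are not given: they have to be found in the camera images.
- star_frame: loose square wooden frame, 110 x 110 mm, 20 mm high, 0.55 kg, lying flat on the table and holding the star tile at its centre. Origin: centre of the underside (table height, z = 0); x and y along its sides, z up. The rim is 14 mm wide and 20 mm above the table; the recess inside it is 82 mm square and 18 mm deep, with a springy cork bed under the tile
- star_top (a point): centre of the flat top face of the star tile: white ceramic, 12 mm thick, an eight-pointed star (two 52 mm squares turned 45 degrees to each other, 73 mm point to point); told from the others only by its outline. Axes as the frame's, z up
- star_tile (a joint): how far the star tile is pressed into its frame, m: 0 = 8 mm proud of the rim (top 28 mm above the table), 0.008 = fully home on its cork bed, top flush with the rim (20 mm above the table). Starts at 0 to 0.003. A friction plug keeps it where left; it slides straight down at about 3 N wherever pressed. The cork bed yields 1 mm per 4 N and springs back: press on until the force passes 6 N
- round_frame: loose square wooden frame, 110 x 110 mm, 20 mm high, 0.55 kg, lying flat on the table and holding the round tile at its centre. Origin: centre of the underside (table height, z = 0); x and y along its sides, z up. The rim is 14 mm wide and 20 mm above the table; the recess inside it is 82 mm square and 18 mm deep, with a springy cork bed under the tile
- round_top (a point): centre of the flat top face of the round tile: white ceramic, 12 mm thick, a plain disc, 66 mm diameter; told from the others only by its outline. Axes as the frame's, z up
- round_tile (a joint): how far the round tile is pressed into its frame, m: 0 = 8 mm proud of the rim (top 28 mm above the table), 0.008 = fully home on its cork bed, top flush with the rim (20 mm above the table). Starts at 0 to 0.003. A friction plug keeps it where left; it slides straight down at about 3 N wherever pressed. The cork bed yields 1 mm per 4 N and springs back: press on until the force passes 6 N
- square_frame: loose square wooden frame, 110 x 110 mm, 20 mm high, 0.55 kg, lying flat on the table and holding the square tile at its centre. Origin: centre of the underside (table height, z = 0); x and y along its sides, z up. The rim is 14 mm wide and 20 mm above the table; the recess inside it is 82 mm square and 18 mm deep, with a springy cork bed under the tile
- square_top (a point): centre of the flat top face of the square tile: white ceramic, 12 mm thick, a square of 62 mm; told from the others only by its outline. Axes as the frame's, z up
- square_tile (a joint): how far the square tile is pressed into its frame, m: 0 = 8 mm proud of the rim (top 28 mm above the table), 0.008 = fully home on its cork bed, top flush with the rim (20 mm above the table). Starts at 0 to 0.003. A friction plug keeps it where left; it slides straight down at about 3 N wherever pressed. The cork bed yields 1 mm per 4 N and springs back: press on until the force passes 6 N
- hex_frame: loose square wooden frame, 110 x 110 mm, 20 mm high, 0.55 kg, lying flat on the table and holding the hex tile at its centre. Origin: centre of the underside (table height, z = 0); x and y along its sides, z up. The rim is 14 mm wide and 20 mm above the table; the recess inside it is 82 mm square and 18 mm deep, with a springy cork bed under the tile
- hex_top (a point): centre of the flat top face of the hex tile: white ceramic, 12 mm thick, a hexagon, 60 mm across its flats; told from the others only by its outline. Axes as the frame's, z up
- hex_tile (a joint): how far the hex tile is pressed into its frame, m: 0 = 8 mm proud of the rim (top 28 mm above the table), 0.008 = fully home on its cork bed, top flush with the rim (20 mm above the table). Starts at 0 to 0.003. A friction plug keeps it where left; it slides straight down at about 3 N wherever pressed. The cork bed yields 1 mm per 4 N and springs back: press on until the force passes 6 N
- cup: bystander: small white cup without a handle, 56 mm wide, 55 mm high, standing between the frames. Origin: centre of the underside
- pebble: bystander: flat round marble pebble, 44 mm wide, 16 mm high, on the robot's side of the cup. Origin: centre of the underside
- bowl: bystander: terracotta bowl, 110 mm wide, 50 mm high, behind the frames. Origin: centre of the underside
- mug: bystander: white mug with a handle, 72 mm wide, 80 mm high, behind the frames. Origin: centre of the underside
- jar: bystander: white jar with a terracotta cap, 52 mm wide, 65 mm high, behind the frames on the left. Origin: centre of the underside
- vase: bystander: small terracotta vase, 54 mm wide, 70 mm high, behind the frames on the right. Origin: centre of the underside
- spatula: bystander: modelling spatula, 160 mm long, lying flat behind the frames. Origin: middle of the tool's length, underside
Mind the look-alikes: they are no part of the job. Leave any turquoise look-alike of the star_frame alone.

How it is judged:
By the outcome, as a careful person would: the job done as asked, in the order asked, and still so for the second after the job is handed in, with the robot touching nothing.
It also fails if it takes over 51 s, if anything falls off the work surface, if the arm or the gripper's body presses on something with over 40 N, if the wrist force passes 120 N, or if a joint passes its speed limit or range.

## Working session

There is one attempt and no reset: what is moved stays moved. The work goes in short steps, Python scripts to look and compute and a shell command to move; the robot and the scene stay as the last step left them, time stands still between calls to the robot, and variables do not carry over. Pictures are saved under pics/ and viewed, at most 10 in all, crops included, and the job is handed in when it is done.

```bash
mkdir -p pics
python3 - <<'E'
from plant import bot
import cv2
o=bot.get_obs();print(o)
for n in("top","scene"):
    c=bot.capture(n);cv2.imwrite(f"pics/{n}0.png",c["color"]);print(n,{k:v for k,v in c.items() if k!="color"})
E
```

```text
{'time': 0.0, 'joint_positions': array([-1.25197518e+00,  3.42688823e-01,  1.52500332e+00, -4.98550184e-06,
        1.27543420e+00, -1.45995619e-01]), 'dq': array([ 3.58471006e-04,  3.84591760e-04,  2.65089524e-04,  9.51630004e-05,
       -2.24008690e-05, -2.29919818e-04]), 'tau': array([-1.97103168e-04, -4.31243670e+01, -2.44225073e+01,  7.16064451e-02,
        5.54354070e-02, -1.06525545e-04]), 'tool_pos': array([ 235.22582875, -468.89304989,  226.06735642]), 'tcp_rot': array([-3.14007459e+00, -2.18399916e-04,  4.64818059e-01]), 'contact_force': array([-0.87390117,  0.45022201,  0.62488147]), 'moment': array([ 0.00268958, -0.08035041,  0.00175409]), 'finger_force': 0.0, 'grip_width': 91.83597709403764}
top {'fov_y': 55.52169592748078, 'cx': 259.83694823906995, 'cy': 190.90569251179662, 'extrinsics': array([[-3.05258917e-02, -9.99497387e-01,  8.55233222e-03,
         2.25762973e+01],
       [ 9.98335306e-01, -3.00692560e-02,  4.92184621e-02,
        -5.48979456e+02],
       [-4.89365620e-02,  1.00405326e-02,  9.98751421e-01,
        -8.59008590e+02],
       [ 0.00000000e+00,  0.00000000e+00,  0.00000000e+00,
         1.00000000e+00]])}
scene {'fov_y': 43.94518528943012, 'cx': 255.9459725715434, 'cy': 192.5013445476867, 'extrinsics': array([[-8.07057831e-01,  5.90446057e-01,  5.57769445e-03,
         4.62750935e+02],
       [-3.35985084e-01, -4.66971871e-01,  8.17955558e-01,
         1.48900274e+02],
       [ 4.85563261e-01,  6.58263417e-01,  5.75254373e-01,
        -1.61624039e+03],
       [ 0.00000000e+00,  0.00000000e+00,  0.00000000e+00,
         1.00000000e+00]])}
```

View pics/top0.png

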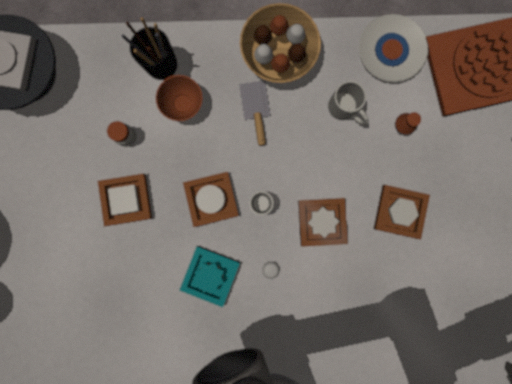

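View pics/scene0.png

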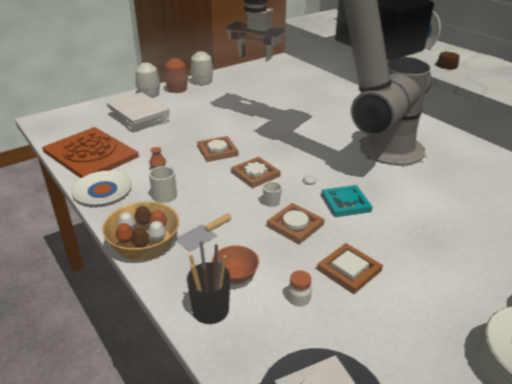

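The top view shows the star tile at pixel (323,222), round at (210,199), square at (123,200), hex at (404,212) and the turquoise look-alike at (211,276). In the scene view the star is at (257,170) and the round at (296,219).

```bash
cat > h.py <<'E'
import numpy as np, cv2
from scipy.spatial.transform import Rotation as R
def ray(c,uv,o=None):
    f=c["color"].shape[0]/2/np.tan(np.radians(c["fov_y"]/2))
    d=np.array([(uv[0]-c["cx"])/f,-(uv[1]-c["cy"])/f,-1.])
    if "extrinsics" in c: T=np.linalg.inv(c["extrinsics"])
    else:
        W=np.eye(4);W[:3,:3]=R.from_euler("xyz",o["tcp_rot"]).as_matrix();W[:3,3]=o["tool_pos"]
        T=W@c["tool_from_camera"]
    return T[:3,3],T[:3,:3]@d
def onplane(r,z): return r[0]+r[1]*(z-r[0][2])/r[1][2]
def cross(a,b):
    s=np.linalg.lstsq(np.c_[a[1],-b[1]],b[0]-a[0],rcond=None)[0]
    p,q=a[0]+s[0]*a[1],b[0]+s[1]*b[1]
    return (p+q)/2,np.linalg.norm(p-q)
def blob(m,uv):
    n,l,st,ce=cv2.connectedComponentsWithStats(m.astype(np.uint8))
    ids=[i for i in range(1,n) if st[i,4]>30]
    i=min(ids,key=lambda i:np.hypot(*(ce[i]-uv)))
    mm=(l==i).astype(np.uint8);ct=max(cv2.findContours(mm,0,2)[0],key=cv2.contourArea)
    M=cv2.moments(ct);return np.array([M["m10"],M["m01"]])/M["m00"],ct,st[i]
def masks(im):
    b,g,r=[im[...,i].astype(int) for i in range(3)]
    wood=(r>b*1.5)&(r>40); return wood,(r<b*1.45)&(b>105)
E
python3 - <<'E'
from plant import bot
from h import *
t=bot.capture("top");s=bot.capture("scene")
P={"star":((323,222),(257,170)),"round":((210,199),(296,219)),"square":((123,200),(351,264)),"hex":((404,212),(218,146))}
for k,(a,b) in P.items():
    (ca,_,sa),(cb,_,sb)=[blob(masks(c["color"])[1],u) for c,u in((t,a),(s,b))]
    p,e=cross(ray(t,ca),ray(s,cb))
    cw,ct,sw=blob(masks(t["color"])[0],a)
    q=np.array([onplane(ray(t,u),20)[:2] for u in ct[:,0].astype(float)],np.float32)
    print(k,ca.round(1),cb.round(1),sa[4],sb[4],p.round(1),round(e,1),"z26:",onplane(ray(t,ca),26).round(1),"frame",cv2.minAreaRect(q))
for k,u,z in(("cup",(262,203),55),("pebble",(271,270),16),("turq",(211,276),20)): print(k,onplane(ray(t,u),z).round())
E
```

```text
star [323.1 221.9] [255.3 168.6] 565 254 [ 471.6 -141.6   21. ] 1.1 z26: [ 471.4 -140.3   26. ] frame ((471.87200927734375, -140.15423583984375), (106.61090087890625, 110.16531372070312), 2.1848723888397217)
round [209.6 198.7] [295.7 218.9] 619 389 [534.2 124.9  23.1] 0.3 z26: [534.  124.7  26. ] frame ((533.9791870117188, 123.39331817626953), (108.04290771484375, 109.94408416748047), 12.462700843811035)
square [122.5 199.3] [350.2 263.2] 706 570 [538.8 329.7  23.3] 0.1 z26: [538.7 328.8  26. ] frame ((538.6586303710938, 326.6141357421875), (108.2190170288086, 112.93984985351562), 7.466762065887451)
hex [403.5 211.6] [255.3 168.6] 547 254 [ 440.4 -301.2  -44.6] 145.1 z26: [ 489.7 -331.3   26. ] frame ((490.1061706542969, -329.1159362792969), (112.17659759521484, 107.2012939453125), 75.71839141845703)
cup [520.   2.  55.]
pebble [362. -15.  16.]
turq [353. 127.  20.]
```

The blobs match the given sizes: frames measure about 110 mm and tile tops stand about 25 mm high. The hex scene-view match is wrong, but it isn't needed. Next I move above the star at the present height with the fingers shut.

```bash
python3 -m crank '[[0.036,-0.0188,0,0,0,0],[0.036,-0.0188,0,0,0,0],[0.036,-0.0188,0,0,0,0],[0.036,-0.0188,0,0,0,0],[0.036,-0.0188,0,0,0,0]]' 0; python3 -m crank '[[0.036,-0.0188,0,0,0,0],[0.036,-0.0188,0,0,0,0],[0.036,-0.0188,0,0,0,0],[0.036,-0.0188,0,0,0,0],[0.036,-0.0188,0,0,0,0]]'; python3 -m crank '[[0,0,0.02,0,0,0],[0,0,0.02,0,0,0],[0,0,0,0,0,0],[0,0,0,0,0,0]]'
python3 - <<'E'
from plant import bot
from h import *
o=bot.get_obs();w=bot.capture("wrist");cv2.imwrite("pics/w1.png",w["color"]);print(o["tool_pos"],o["tcp_rot"],o["contact_force"])
np.savez("w1.npz",p=o["tool_pos"],r=o["tcp_rot"]);print({k:v for k,v in w.items() if k!="color"})
E
```

```text
time: 0.82
tool_pos: [354.7, -303.4, 226.7]
tcp_rot: [3.142, -0.0, 0.465]
contact_force: [0.3, 0.2, -0.6]
grip_width: 45.9
finger_force: 0.0
time: 1.45
tool_pos: [473.5, -138.7, 226.6]
tcp_rot: [3.142, 0.0, 0.465]
contact_force: [0.5, 0.2, -0.4]
grip_width: 1.2
finger_force: 0.0
time: 1.95
tool_pos: [473.2, -140.1, 187.4]
tcp_rot: [3.141, -0.001, 0.465]
contact_force: [-0.3, -0.6, -0.0]
grip_width: 0.4
finger_force: 0.0
[ 473.18657039 -140.14828108  187.38487066] [ 3.14082844e+00 -5.18269099e-04  4.64557050e-01] [-0.29391638 -0.6110628  -0.00762279]
{'fov_y': 64.83106709871414, 'cx': 255.83236143635355, 'cy': 187.2936651414184, 'tool_from_camera': array([[ 5.66832908e-04,  9.58754390e-01,  2.84235286e-01,
         7.58588964e+01],
       [ 9.99999065e-01, -8.97210506e-04,  1.03214537e-03,
         5.59007964e-01],
       [ 1.24459279e-03,  2.84234435e-01, -9.58754002e-01,
        -1.58794310e+02],
       [ 0.00000000e+00,  0.00000000e+00,  0.00000000e+00,
         1.00000000e+00]])}
```

View pics/w1.png

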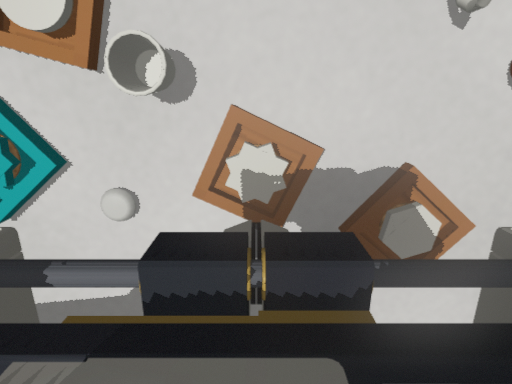

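The wrist view shows the whole star tile at about (258,172), just ahead of the shut fingertips at (257,225). The cup is at (137,62), the pebble at (118,204) and the hex at (410,230).

Run:
```python
from plant import bot
from h import *
o=bot.get_obs();w=bot.capture("wrist");t=bot.capture("top")
im=w["color"].astype(int);print(im[172,258],im[195,262])
c,ct,st=blob(masks(w["color"])[1],(258,172));print(c,st)
e=cv2.minEnclosingCircle(ct);print("circ",e)
ct0,_,s0=blob(masks(t["color"])[1],(323,222))
print(s0,cross(ray(w,c,o),ray(t,ct0)),[onplane(ray(w,c,o),z).round(1) for z in(20,26,28)])
cw,cf,sw=blob(masks(w["color"])[0],(258,172));q=np.array([onplane(ray(w,u,o),20)[:2] for u in cf[:,0].astype(float)],np.float32)
print(cv2.minAreaRect(q),sw)
```

```text
[148 156 158] [116 123 125]
[255.43526384 171.98584299] [ 225  142   64   61 2689]
circ ((255.8015899658203, 172.0), 33.432682037353516)
[309 207  19  19 176] (array([ 484.6311506 , -127.81796816,   72.39302918]), np.float64(16.942780052656882)) [array([ 470.6, -141.6,   20. ]), array([ 471.9, -140.9,   26. ]), array([ 472.3, -140.7,   28. ])]
((470.55792236328125, -142.3703155517578), (109.88825988769531, 109.25235748291016), 1.5711615085601807) [ 192  105  131  122 6524]
```

Both views put the star centre at about (471.7, −140.6). I correct by −1.7 mm along tool x and descend to just above it.

```bash
python3 -m crank '[[-0.0017,-0.0003,0.03,0,0,0],[0,0,0.04,0,0,0],[0,0,0.04,0,0,0],[0,0,0.03,0,0,0],[0,0,0.01,0,0,0]]'; python3 -m crank '[[0,0,0,0,0,0],[0,0,0.003,0,0,0],[0,0,0.003,0,0,0],[0,0,0,0,0,0]]'
```

```text
time: 2.72
tool_pos: [470.7, -140.3, 35.7]
tcp_rot: [-3.14, 0.001, 0.465]
contact_force: [0.1, 1.2, 0.3]
grip_width: 0.2
finger_force: 0.0
time: 3.22
tool_pos: [471.3, -140.4, 31.0]
tcp_rot: [3.141, -0.0, 0.465]
contact_force: [0.8, 0.2, -0.3]
grip_width: 0.6
finger_force: 0.0
```

```bash
for i in 1 2 3 ; do :; done; python3 -m crank '[[0,0,0.0015,0,0,0],[0,0,0.0015,0,0,0],[0,0,0.0015,0,0,0],[0,0,0,0,0,0]]'; python3 -m crank '[[0,0,0.0015,0,0,0],[0,0,0.0015,0,0,0],[0,0,0,0,0,0]]'; python3 -m crank '[[0,0,0.001,0,0,0],[0,0,0.001,0,0,0],[0,0,0,0,0,0]]'
```

```text
time: 3.72
tool_pos: [471.1, -140.4, 26.1]
tcp_rot: [-3.141, 0.0, 0.465]
contact_force: [0.9, -0.2, 1.0]
grip_width: 0.3
finger_force: 0.0
time: 4.1
tool_pos: [471.3, -140.4, 23.2]
tcp_rot: [3.141, -0.0, 0.465]
contact_force: [0.2, -1.1, 2.0]
grip_width: 0.0
finger_force: 0.8
time: 4.47
tool_pos: [471.3, -140.4, 21.2]
tcp_rot: [3.141, -0.0, 0.465]
contact_force: [0.3, 0.4, 2.7]
grip_width: 0.5
finger_force: 0.8
```

Contact was made at about 26 mm and the tile is now sliding at about 3 N. I keep pressing until the force passes 6 N.

```bash
python3 -m crank '[[0,0,0.001,0,0,0],[0,0,0.0005,0,0,0],[0,0,0,0,0,0]]'; python3 -m crank '[[0,0,0.0005,0,0,0],[0,0,0.0005,0,0,0],[0,0,0,0,0,0]]'
```

```text
time: 4.85
tool_pos: [471.3, -140.4, 19.7]
tcp_rot: [3.141, -0.0, 0.465]
contact_force: [0.5, 0.0, 2.0]
grip_width: 0.7
finger_force: 1.1
time: 5.22
tool_pos: [471.3, -140.4, 18.9]
tcp_rot: [3.141, -0.0, 0.465]
contact_force: [-0.1, 0.7, 5.0]
grip_width: 0.4
finger_force: 2.7
```

```bash
python3 -m crank '[[0,0,0.0005,0,0,0],[0,0,0.0004,0,0,0],[0,0,0,0,0,0],[0,0,0,0,0,0]]'; python3 -c "
from plant import bot
import time
print(bot.get_obs()['contact_force'],bot.get_obs()['tool_pos'])"
```

```text
time: 5.72
tool_pos: [471.4, -140.4, 18.3]
tcp_rot: [3.141, -0.0, 0.465]
contact_force: [-0.5, 1.1, 8.0]
grip_width: 0.3
finger_force: 3.9
[-0.50907236  1.10687852  7.95953477] [ 471.35274246 -140.43860535   18.25736316]
```

The force reached 8 N with the tip at 18.3 mm, so the star tile is home. I lift straight up and move over the round tile.

```bash
python3 -m crank '[[0,0,-0.003,0,0,0],[0,0,-0.02,0,0,0],[0,0,-0.05,0,0,0],[0,0,-0.05,0,0,0],[0,0,-0.046,0,0,0]]'; python3 -m crank '[[0.025,-0.03,0,0,0,0],[0.025,-0.03,0,0,0,0],[0.025,-0.03,0,0,0,0],[0.025,-0.03,0,0,0,0]]';python3 -m crank '[[0.025,-0.03,0,0,0,0],[0.025,-0.03,0,0,0,0],[0.025,-0.029,0,0,0,0],[0,0,0,0,0,0],[0,0,0,0,0,0]]'
python3 - <<'E'
from plant import bot
from h import *
o=bot.get_obs();w=bot.capture("wrist");t=bot.capture("top");s=bot.capture("scene");cv2.imwrite("pics/w2.png",w["color"])
print(o["tool_pos"],o["tcp_rot"],o["contact_force"])
c,ct,st=blob(masks(w["color"])[1],(258,172));print(c,st,cv2.minEnclosingCircle(ct))
print([onplane(ray(w,c,o),z).round(1) for z in(20,26,28)])
cw,cf,sw=blob(masks(w["color"])[0],(258,172));q=np.array([onplane(ray(w,u,o),20)[:2] for u in cf[:,0].astype(float)],np.float32)
print(cv2.minAreaRect(q),sw)
ca,cb=[blob(masks(c["color"])[1],u)[0] for c,u in((t,(323,222)),(s,(257,170)))]
print("star now",ca,cb,cross(ray(t,ca),ray(s,cb)))
cw,cf,_=blob(masks(t["color"])[0],(323,222));q=np.array([onplane(ray(t,u),20)[:2] for u in cf[:,0].astype(float)],np.float32);print(cv2.minAreaRect(q))
E
```

```text
time: 6.35
tool_pos: [470.8, -140.2, 188.2]
tcp_rot: [-3.141, 0.0, 0.465]
contact_force: [0.7, 0.2, -0.6]
grip_width: 0.2
finger_force: 0.0
time: 6.85
tool_pos: [506.6, 12.9, 186.4]
tcp_rot: [-3.141, 0.001, 0.465]
contact_force: [0.4, -0.1, -0.5]
grip_width: 0.6
finger_force: 0.0
time: 7.48
tool_pos: [533.5, 124.4, 186.3]
tcp_rot: [-3.142, 0.001, 0.465]
contact_force: [0.1, -0.0, 0.1]
grip_width: 0.1
finger_force: 0.0
[533.48139144 124.43763775 186.27479381] [-3.14156344e+00  1.48842428e-03  4.65194491e-01] [ 0.13111586 -0.00141811  0.11813884]
[255.57233038 170.39150442] [ 225  141   62   60 2912] ((255.7205352783203, 170.72813415527344), 30.85335922241211)
[array([532.3, 123.9,  20. ]), array([533.5, 124.6,  26. ]), array([534. , 124.8,  28. ])]
((532.642578125, 123.55802917480469), (110.4691390991211, 109.35787200927734), 12.039656639099121) [ 198  108  121  118 6626]
star now [323.8371705  221.22622623] [254.04585538 169.22310406] (array([ 473.55485803, -144.47667355,   17.81958014]), np.float64(2.478787440975156))
((471.7591857910156, -140.11343383789062), (106.86528015136719, 109.94807434082031), 2.0090229511260986)
```

View pics/w2.png

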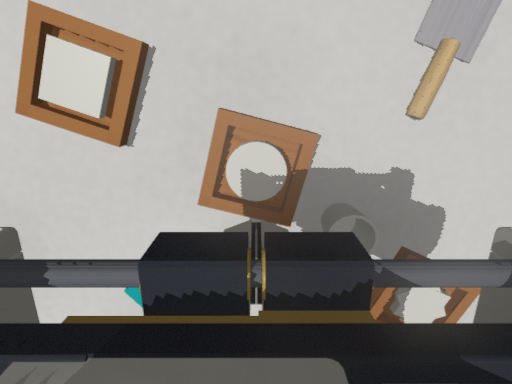

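The star frame has not moved. The round tile shows at (256,171) and its centre, (533.5, 124.6), is directly under the TCP. The square tile is at (77,76), well clear. I descend.

```bash
python3 -m crank '[[0,0,0.03,0,0,0],[0,0,0.04,0,0,0],[0,0,0.04,0,0,0],[0,0,0.03,0,0,0],[0,0,0.01,0,0,0]]'; python3 -m crank '[[0,0,0,0,0,0],[0,0,0.003,0,0,0],[0,0,0.003,0,0,0],[0,0,0,0,0,0]]'; python3 -m crank '[[0,0,0.0015,0,0,0],[0,0,0.0015,0,0,0],[0,0,0.0015,0,0,0],[0,0,0,0,0,0]]'; python3 -m crank '[[0,0,0.0015,0,0,0],[0,0,0.0015,0,0,0],[0,0,0,0,0,0]]'
```

```text
time: 8.25
tool_pos: [533.0, 123.9, 35.3]
tcp_rot: [-3.141, 0.003, 0.464]
contact_force: [0.1, 0.4, -0.0]
grip_width: 0.4
finger_force: 0.0
time: 8.75
tool_pos: [534.1, 124.9, 31.1]
tcp_rot: [3.141, -0.0, 0.465]
contact_force: [-0.1, 0.1, 0.5]
grip_width: 0.5
finger_force: 0.0
time: 9.25
tool_pos: [534.0, 124.9, 26.2]
tcp_rot: [3.142, 0.0, 0.465]
contact_force: [-0.5, 0.6, 1.4]
grip_width: 0.2
finger_force: 0.5
time: 9.62
tool_pos: [534.0, 124.9, 23.2]
tcp_rot: [3.142, -0.0, 0.465]
contact_force: [-0.2, 0.3, 1.6]
grip_width: 0.4
finger_force: 0.8
```

```bash
python3 -m crank '[[0,0,0.001,0,0,0],[0,0,0.001,0,0,0],[0,0,0,0,0,0]]'; python3 -m crank '[[0,0,0.001,0,0,0],[0,0,0.0005,0,0,0],[0,0,0,0,0,0]]'; python3 -m crank '[[0,0,0.0005,0,0,0],[0,0,0.0005,0,0,0],[0,0,0,0,0,0]]'
```

```text
time: 10.0
tool_pos: [534.0, 124.9, 21.2]
tcp_rot: [3.142, -0.0, 0.465]
contact_force: [-1.0, -0.9, 1.6]
grip_width: 0.5
finger_force: 0.8
time: 10.38
tool_pos: [534.0, 124.9, 19.8]
tcp_rot: [3.141, 0.0, 0.465]
contact_force: [-1.1, 0.5, 2.4]
grip_width: 0.4
finger_force: 1.0
time: 10.75
tool_pos: [534.0, 124.9, 19.0]
tcp_rot: [3.141, -0.0, 0.465]
contact_force: [-1.3, -0.5, 4.5]
grip_width: 0.8
finger_force: 2.5
```

```bash
python3 -m crank '[[0,0,0.0005,0,0,0],[0,0,0.0004,0,0,0],[0,0,0,0,0,0],[0,0,0,0,0,0]]'
```

```text
time: 11.25
tool_pos: [534.1, 124.9, 18.4]
tcp_rot: [3.141, -0.0, 0.465]
contact_force: [-2.3, 0.2, 7.0]
grip_width: 0.3
finger_force: 3.7
```

The force is 7 N. I add 0.3 mm for margin over noise, then draw back.

```bash
python3 -m crank '[[0,0,0.0003,0,0,0],[0,0,0,0,0,0],[0,0,0,0,0,0]]'; python3 -m crank '[[0,0,-0.003,0,0,0],[0,0,-0.02,0,0,0],[0,0,-0.05,0,0,0],[0,0,-0.05,0,0,0],[0,0,-0.05,0,0,0]]'; python3 -m crank '[[-0.02,0,0,0,0,0],[-0.03,0,0,0,0,0],[-0.02,0,0,0,0,0],[0,0,0,0,0,0],[0,0,0,0,0,0]]'
python3 - <<'E'
from plant import bot
from h import *
o=bot.get_obs();w=bot.capture("wrist");t=bot.capture("top");s=bot.capture("scene")
print(o["tool_pos"],o["contact_force"])
x=cv2.resize(w["color"],(400,300));y=s["color"][100:300,150:400];y=cv2.resize(y,(400,320));z=cv2.resize(x,(400,320))
cv2.imwrite("pics/end.png",np.hstack([z,y]))
E
```

```text
time: 11.62
tool_pos: [534.1, 124.9, 18.2]
tcp_rot: [3.141, -0.0, 0.465]
contact_force: [-1.5, -0.4, 8.2]
grip_width: 0.3
finger_force: 4.1
time: 12.25
tool_pos: [533.7, 124.7, 191.8]
tcp_rot: [3.142, 0.001, 0.465]
contact_force: [0.9, -0.5, 0.0]
grip_width: 0.5
finger_force: 0.0
time: 12.88
tool_pos: [472.2, 93.6, 190.7]
tcp_rot: [3.141, -0.001, 0.465]
contact_force: [0.5, 1.0, 0.5]
grip_width: -0.1
finger_force: 0.0
[472.15314882  93.64749377 190.65007945] [0.48785857 0.96749934 0.47957386]
```

View pics/end.png

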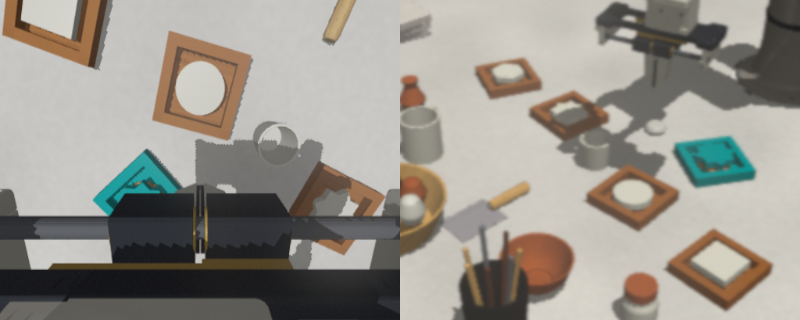

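The picture shows the round tile (wrist half, 200,88) and the star (scene half, 570,112) sunk flush. Square, hex and the other objects look in place, and the arm is clear.

```bash
python3 -c "
from plant import bot
print(bot.close_job())"
```

```text
the job is handed in; nothing more can be done
None
```

I pressed the star tile home, then the round tile, each to about 8 N, drew the arm back clear, and handed the job in at about 13 s; in the last pictures both look flush and everything else undisturbed.

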